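# Clamp the graft in the external-fixator practice frame

### The job

Set the short graft piece onto the rest in the gap of the fixator practice frame, in line with the bone, and let go of it. Then turn the turnbuckle barrel by its cross handle so that both bone halves draw in together, until they hold the graft firmly between their ends: go by the feel of the handle, which gets clearly stiffer as they clamp, and stop before the graft is crushed. Leave the graft lying straight on its rest, and leave the other things on the table alone.

Things in the scene. Friction and masses are not known exactly. Their poses are not given: they have to be found in the camera images.
- gap (a point): middle of the gap between the bone halves of the fixator practice frame, on the bones' line, 85 mm above the table. x points away from the robot, y along the bones, z up. Each flat cut bone end stands 20 mm from it at barrel 0, give or take 2 mm, for the bones sit differently on their pins each time: only feel tells when they touch. Bones 27 mm thick. Nothing stands above it or within 50 mm in x.
- rest (a point): centre of the top of the grey rest in the gap, 13 mm below the gap's centre (72 mm above the table), same axes: flat, 18 mm in x, 22 mm in y. It carries the graft, which slides on it.
- frame: the practice frame's white board, 180 (x) by 290 (y) by 14 mm, fixed to the table, axes as the gap's; origin on the table under the gap's centre; the board spans x -140 to +40 mm. On it a rail (top 28 mm above the table) along the turnbuckle.
- spindle (a point): centre of the turnbuckle barrel, on its axis (y): 95 mm from the gap's centre towards the robot, 85 mm above the table, axes as the gap's. Barrel 22 to 28 mm thick, 64 mm long. At its middle (y = 0) a cross handle: four straight round arms, 8 mm thick, 90 degrees apart, that reach 43 mm from the axis. Beyond the barrel's ends bare threaded rod, 12 mm thick.
- barrel (a joint): turn of the barrel, rad, 0 to 1.6 at the start; at 0 one arm points straight up. It grows, and both bone halves draw in (0.955 mm each per rad), when arms on the robot's side are pushed down and those on top come towards the robot. It stays where it is left. Push needed to turn it, at 38 mm from the axis: 6.5 N empty, about 11 N with the graft clamped well, 15 N crushed (less when it stands).
- graft_mid (a point): centre of the graft, a short piece of ivory bone shaft, flat underneath, rounded on top: 24 mm wide (its x), 30 mm long (its y, which goes along the bones' line), 26 mm high, so 13 mm above and below this point; about 45 g, cut ends flat. It stands on the table left or right of the frame and is the shorter of two such pieces.
- graft: the graft; origin at the centre of its underside, axes as for graft_mid.
- clamp_left: all that slides along y on the +y side: the grey clamp block (x -115 to -75, y 71 to 115 mm, top 114 mm above the table), its threaded rod, two level pins and the bone half they carry (top 99 mm, outer knuckle 107 mm above the table). Origin on the table under the gap's middle when the barrel stands at 0, moving to -y as the gap closes.
- clamp_right: the same on the -y side, mirrored: block, rod, pins and bone half; it moves to +y as the gap closes.
- offcut: the longer offcut of the same bone stock, 24 wide, 74 long, 26 mm high; origin at the centre of its underside. Not needed: leave alone.
- vial: amber vial, 24 mm across, 48 mm tall, standing; origin at its foot. Leave alone.
- vial_b: amber vial, 28 mm across, 56 mm tall, standing; origin at its foot. Leave alone.
- pill_jar: orange jar, 44 mm across, 70 mm tall, standing; origin at its foot. Leave alone.
- wrench: steel spanner 140 mm long, lying behind the practice frame; origin at its middle. Leave alone.
- dish: steel bowl, 100 mm across, 35 mm tall; origin at its foot. Leave alone.
- thermometer: white thermometer, 85 mm body and 30 mm metal probe, 22 wide, 11 mm thick; origin under its middle. Leave alone.

How it is judged:
By the outcome, as a careful person would: the job done as asked, in the order asked, and still so for the second after the job is handed in, with the robot touching nothing.
It also fails if it takes over 72 s, if anything falls off the work surface, if the arm or the gripper's body presses on something with over 40 N, if the wrist force passes 120 N, or if a joint passes its speed limit or range.

### The arm

A 6-joint arm with a two-finger parallel gripper is mounted at the origin on the work surface. World frame = base frame: x ahead of the robot, y to its left, z up, the work surface at z = 0. Lengths are in m, angles in rad, forces in N, time in s.
With the tool pointing down it reaches from about 0.35 to 0.925 m from the base axis. Payload 6.4 kg.
Tool frame: the origin (TCP) lies at the very end of the fingers, on their centre line; the grasp point (between the pads) lies tcp_to_grasp behind it (tcp_to_grasp is the distance from the TCP to the grasp point, in m); z points along the fingers, y is the line along which they close (so a half turn about z gives the same grasp; the last joint's range is limited). The gripper opens to 94 mm and grips with 3 to 60 N. Pads are 16 mm wide; open, the fingers measure 119 mm over their backs; the gripper's body (75 mm by 177 mm) begins 78 mm behind the grasp point.
Start: joints at [-1.503, 0.245, 1.558, -0, 1.339, -0.174], TCP at [0.156, -0.631, 0.205] pointing down, gripper open.
Joint ranges: [-3.13, 3.13], [-1.02, 2.26], [0.13, 2.54], [-0.95, 4.09], [0.21, 2.88], [-2.74, 2.74]. Speed limits (rad/s): [2.57, 2.57, 3.14, 3.14, 3.14, 3.14].

### API

Orientations are given as a 3x3 rotation matrix whose columns are the frame's x, y, z axes.
In Python, from plant import state, grab_frame, get_calibration, close_job, tcp_to_grasp gives the robot as it stands.
- The arm moves only by the tool servo_tool, never from a script. Its argument "commands" is a list of rows, each an object with "slide": the shift along the tool's x, y, z in cm, a list of three; "rotation": the turn, a rotation vector about the tool's x, y, z in degrees, a list of three; "jaw": the closure in counts, from 0 (fully open) to 255 (shut). In form: [{"slide": [dx, dy, dz], "rotation": [ax, ay, az], "jaw": jaw}, ...]. A call has 1 to 12 rows; each row shifts and turns the commanded pose from where the row before left it, along the tool's axes as they then stand; what a row does not reach is not made up. A row lasts 1/10 s, in which the tool goes at most 50 mm and 8.59 degrees, less where a joint would pass 70% of its speed; a pose out of reach is approached as far as the arm can. A call is refused whole if a number of a shift passes 5 or a number of a turn 8.59, either way. A call with a gripper value outside its range is refused whole. The fingers move at their own pace and stop on an object; "squeeze" is the grip in N (left out, the last holds). Time passes only in rows, so rows that do not move let the fingers close. It gives the time, the measured TCP pose, the force, the opening and the grip force at its end, in the units of the state.
- state(): the state, without advancing time (a new reading comes with each control period).
- grab_frame(name): name is "scene" or "side" or "wrist"; returns the picture (384x512x3 uint8, red, green, blue); there is no depth.
- get_calibration(name): a dict with "camera_matrix" (3x3 intrinsics, pixels), "extrinsics" (4x4, takes a point from world to camera coordinates). Camera axes: x right, y down, z forward; pixel columns grow to the right and rows downward; lengths in m; the calibration is good to about 2 mm. A picture is of the moment at which its call begins: read the wrist's pose just before it. get_calibration takes no time and is no camera call; for the wrist camera it gives the pose at the moment of the call.
- close_job(): hands the job in; it is judged then, once.
The state is a dict: "time_s": time; "q": joint angles; "joint_vel": joint speeds; "tau": joint torques, N m; "ee_pos": TCP position; "tool_rot": TCP orientation; "force": force on the tool from outside, world axes, zero at the start; "ft_torque": the same for the moment, N m; "width": opening from 0.0 (shut) to 1.0 (fully open); "grip_force": force on a finger pad.
Only numpy, scipy, OpenCV 4.12 (cv2) and the standard library are available. Lean on these libraries where they do the work, as an engineer would, in place of code of your own. Each camera call takes 0.05 s, during which the arm holds its last target. There are 200 camera calls.

## Working session

There is one attempt and no reset: what is moved stays moved. The work goes in short steps, Python scripts to look and compute and a tool call to move; the robot and the scene stay as the last step left them, time stands still between calls to the robot, and variables do not carry over. Pictures are saved under pics/ and viewed, at most 10 in all, crops included, and the job is handed in when it is done.

Besides the shell and the picture viewer there is one more tool, called after "Emit:" by a JSON object that holds its "api" and its "payload", one argument or row to a line. servo_tool: Moves the arm, as the interface text tells. Its arguments: {"type":"object","properties":{"commands":{"type":"array","items":{"type":"object","properties":{"slide":{"type":"array","items":{"type":"number"}},"rotation":{"type":"array","items":{"type":"number"}},"jaw":{"type":"number"}}}},"squeeze":{"type":"number"}},"required":["commands"]}

```bash
mkdir -p pics; python3 - <<'E'
from plant import *
import cv2,numpy as np
s=state(); print({k:np.round(v,3).tolist() for k,v in s.items()}, tcp_to_grasp)
for n in("scene","side"):
    f=grab_frame(n); cv2.imwrite(f"pics/{n}0.png",f[:,:,::-1])
    c=get_calibration(n); print(n,np.round(c["camera_matrix"],1).tolist(),np.round(c["extrinsics"],4).tolist())
a=cv2.imread("pics/scene0.png");b=cv2.imread("pics/side0.png")
cv2.imwrite("pics/s0.png",cv2.resize(a,(800,600),interpolation=cv2.INTER_CUBIC))
cv2.imwrite("pics/d0.png",cv2.resize(b,(800,600),interpolation=cv2.INTER_CUBIC))
E
```

```text
{'time_s': 0.0, 'q': [-1.503, 0.246, 1.559, -0.0, 1.339, -0.174], 'joint_vel': [-0.001, 0.001, 0.0, -0.0, 0.0, -0.001], 'tau': [0.0, -41.583, -31.46, 0.069, 0.033, -0.0], 'ee_pos': [0.156, -0.63, 0.204], 'tool_rot': [[0.971, 0.239, -0.0], [0.239, -0.971, 0.002], [0.0, -0.002, -1.0]], 'force': [0.398, -1.309, -0.737], 'ft_torque': [0.014, -0.034, -0.031], 'grip_force': 0.0, 'width': 0.996} 0.0188
scene [[469.0, 0.0, 247.2], [0.0, 469.0, 189.5], [0.0, 0.0, 1.0]] [[-0.2571, 0.9663, -0.0107, 0.1514], [0.6284, 0.1587, -0.7616, -0.2625], [-0.7342, -0.2026, -0.648, 1.9443], [0.0, 0.0, 0.0, 1.0]]
side [[393.9, 0.0, 251.0], [0.0, 393.9, 193.0], [0.0, 0.0, 1.0]] [[0.9155, -0.4016, 0.0229, -0.4884], [-0.2161, -0.5389, -0.8142, 0.1799], [0.3393, 0.7405, -0.5802, 1.3654], [0.0, 0.0, 0.0, 1.0]]
```

View pics/s0.png

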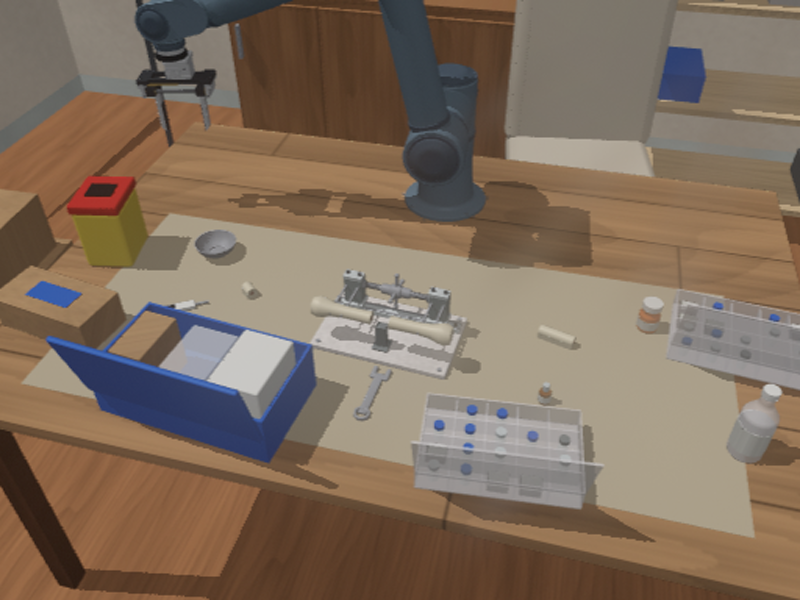

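View pics/d0.png

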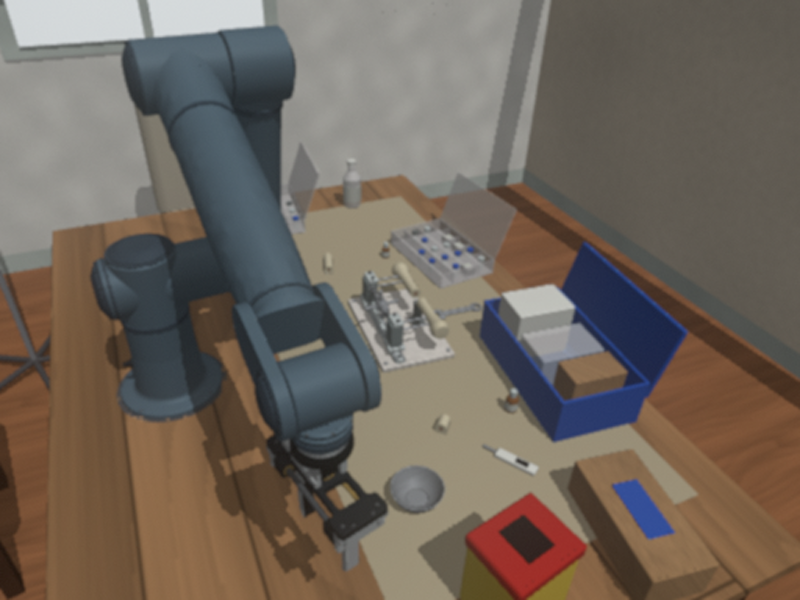

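The scene view shows the graft at about (249,290) and the bone gap at about (380,318), both in the 800-px picture; the offcut is at (556,336). The side view has the graft at (443,424).

```bash
cat > h.py <<'E'
from plant import *
import cv2,numpy as np
from scipy.spatial.transform import Rotation as R
def ray(c,uv):
    E=c["extrinsics"];K=c["camera_matrix"]
    d=E[:3,:3].T@np.linalg.solve(K,[uv[0],uv[1],1.]); o=-E[:3,:3].T@E[:3,3]
    return o,d
def onz(c,uv,z):
    o,d=ray(c,uv); return o+d*(z-o[2])/d[2]
def tri(c1,a,c2,b):
    A=[];y=[]
    for c,u in((c1,a),(c2,b)):
        o,d=ray(c,u);d=d/np.linalg.norm(d);P=np.eye(3)-np.outer(d,d);A.append(P);y.append(P@o)
    return np.linalg.lstsq(np.vstack(A),np.hstack(y),rcond=None)[0]
def down(yaw): # tool x at yaw in world, z down
    return np.array([[np.cos(yaw),np.sin(yaw),0],[np.sin(yaw),-np.cos(yaw),0],[0,0,-1]])
def rel(p,Rt,p0=None,R0=None):
    s=state();p0=s["ee_pos"] if p0 is None else p0;R0=s["tool_rot"] if R0 is None else R0
    R0=np.array(R0);return np.round(R0.T@(np.array(p)-p0)*100,2),np.round(R.from_matrix(R0.T@Rt).as_rotvec(degrees=True),2)
E
python3 - <<'E'
from h import *
S=get_calibration("scene");D=get_calibration("side");k=.64
for n,u,z in(("graft",(249,290),.015),("boneLend",(371,318),.085),("boneRend",(388,324),.085),("kn1",(318,307),.09),("kn2",(445,333),.09),("offcut",(556,336),.013),("dish",(216,243),.02),("jar",(650,315),.035)):
    print(n,onz(S,np.array(u)*k,z).round(3))
print("side graft",onz(D,np.array((443,424))*k,.015).round(3), tri(S,np.array((249,290))*k,D,np.array((443,424))*k).round(3))
s=state();Rt=np.array(s["tool_rot"]);W=get_calibration("wrist");E=W["extrinsics"]
print(W["camera_matrix"].round(1).tolist());print((Rt.T@(-E[:3,:3].T@E[:3,3]-s["ee_pos"])).round(4),(Rt.T@E[:3,:3].T).round(3).tolist())
E
```

```text
graft [ 0.5   -0.34   0.015]
boneLend [ 0.597 -0.028  0.085]
boneRend [0.606 0.009 0.085]
kn1 [ 0.597 -0.139  0.09 ]
kn2 [0.609 0.124 0.09 ]
offcut [0.48  0.335 0.013]
dish [ 0.361 -0.485  0.02 ]
jar [0.392 0.518 0.035]
side graft [ 0.492 -0.352  0.015] [ 0.495 -0.345  0.008]
[[269.9, 0.0, 255.0], [0.0, 269.9, 194.7], [0.0, 0.0, 1.0]]
[ 0.0782  0.0012 -0.1804] [[0.001, -0.963, -0.268], [1.0, 0.001, 0.001], [-0.0, -0.268, 0.963]]
```

Emit:
{"api": "servo_tool", "payload": {
  "commands": [
    {"slide": [3.9,-2.0,0]},
    {"slide": [3.9,-2.0,0]},
    {"slide": [3.9,-2.0,0]},
    {"slide": [3.9,-2.0,0]},
    {"slide": [3.9,-2.0,0]},
    {"slide": [3.9,-2.0,0]},
    {"slide": [3.9,-2.0,0]},
    {"slide": [3.9,-2.0,0]},
    {"slide": [3.9,-2.0,0]},
    {"slide": [3.9,-2.0,0]},
    {"slide": [0,0,0]}
  ]
}}

```text
$.commands[0]: bad value
```

```bash
python3 - <<'E'
from h import *
import pickle
s=state();W=get_calibration("wrist");f=grab_frame("wrist");pickle.dump((W,f),open("w1.pkl","wb"))
print(s["time_s"],s["ee_pos"],np.round(s["tool_rot"],3).tolist())
cv2.imwrite("pics/w1.png",f[:,:,::-1])
h=cv2.cvtColor(f,cv2.COLOR_RGB2HSV)
m=((h[...,1]<90)&(h[...,2]>170)).astype(np.uint8)
c,_=cv2.findContours(m,cv2.RETR_EXTERNAL,cv2.CHAIN_APPROX_NONE)
for k in c:
    if cv2.contourArea(k)>150:
        r=cv2.minAreaRect(k);print(np.round(r[0]),np.round(r[1]),r[2],onz(W,r[0],.013).round(3))
E
```

```text
0.1 [ 0.15561191 -0.63056886  0.20449307] [[0.971, 0.239, -0.0], [0.239, -0.971, 0.002], [0.0, -0.002, -1.0]]
[161.  33.] [328. 107.] 14.479812622070312 [ 0.303 -0.476  0.013]
```

View pics/w1.png

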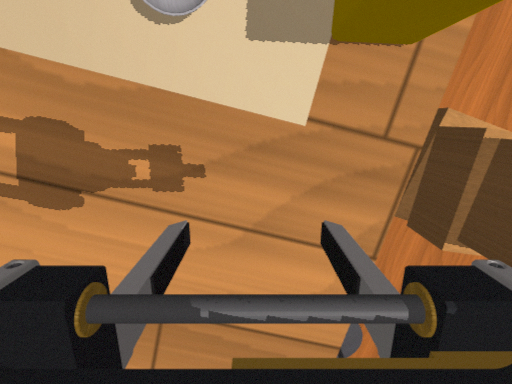

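The arm did not move: the call was refused, since all fields are needed. The picture shows only the table by the dish.

Emit:
{"api": "servo_tool", "payload": {
  "commands": [
    {"slide": [3.9,-2.0,0],"rotation": [0,0,0],"jaw": 0},
    {"slide": [3.9,-2.0,0],"rotation": [0,0,0],"jaw": 0},
    {"slide": [3.9,-2.0,0],"rotation": [0,0,0],"jaw": 0},
    {"slide": [3.9,-2.0,0],"rotation": [0,0,0],"jaw": 0},
    {"slide": [3.9,-2.0,0],"rotation": [0,0,0],"jaw": 0},
    {"slide": [3.9,-2.0,0],"rotation": [0,0,0],"jaw": 0},
    {"slide": [3.9,-2.0,0],"rotation": [0,0,0],"jaw": 0},
    {"slide": [3.9,-2.0,0],"rotation": [0,0,0],"jaw": 0},
    {"slide": [3.9,-2.0,0],"rotation": [0,0,0],"jaw": 0},
    {"slide": [3.9,-2.0,0],"rotation": [0,0,0],"jaw": 0},
    {"slide": [0,0,0],"rotation": [0,0,0],"jaw": 0}
  ],
  "squeeze": 15
}}

```text
time_s: 1.25
ee_pos: [0.4891, -0.3401, 0.2051]
tool_rot: [[0.97, 0.245, 0.0], [0.245, -0.97, 0.001], [0.001, -0.001, -1.0]]
force: [-0.4, -0.0, 0.3]
width: 1.001
grip_force: 0.0
```

```bash
python3 - <<'E'
from h import *
import pickle
s=state();W=get_calibration("wrist");f=grab_frame("wrist");pickle.dump((W,f),open("w1.pkl","wb"))
print(s["time_s"],s["ee_pos"],np.round(s["tool_rot"],3).tolist())
cv2.imwrite("pics/w2.png",f[:,:,::-1])
h=cv2.cvtColor(f,cv2.COLOR_RGB2HSV)
print(h[100:200:20,255])
m=((h[...,1]<90)&(h[...,2]>170)).astype(np.uint8)
c,_=cv2.findContours(m,cv2.RETR_EXTERNAL,cv2.CHAIN_APPROX_NONE)
for k in c:
    if cv2.contourArea(k)>150:
        r=cv2.minAreaRect(k);print(np.round(r[0]),np.round(r[1]),r[2],onz(W,r[0],.013).round(3))
E
```

```text
1.25 [ 0.48905634 -0.34006869  0.20512812] [[0.97, 0.245, 0.0], [0.245, -0.97, 0.001], [0.001, -0.001, -1.0]]
[[ 19  85 168]
 [ 18  83 169]
 [ 20  80 165]
 [ 18  83 165]
 [ 18  71 118]]
[263. 177.] [22. 10.] 56.3099365234375 [ 0.493 -0.352  0.013]
[48. 88.] [11. 47.] 7.431407928466797 [ 0.538 -0.054  0.013]
[13. 76.] [31. 52.] 5.710592269897461 [ 0.541 -0.009  0.013]
[46. 36.] [102.  28.] 18.434947967529297 [ 0.598 -0.048  0.013]
[366.  80.] [318. 180.] 24.179105758666992 [ 0.648 -0.448  0.013]
[60. 70.] [160. 112.] 19.767168045043945 [ 0.563 -0.067  0.013]
```

View pics/w2.png

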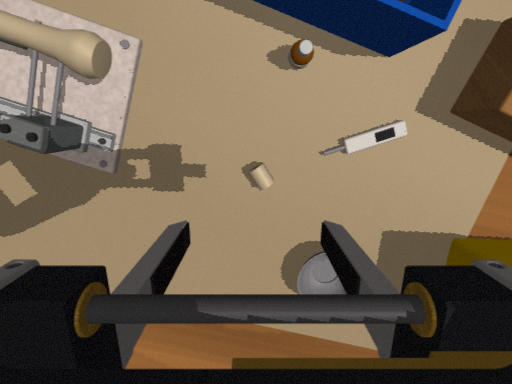

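The wrist view shows the graft at (262,176), tilted about 30° from the tool's x. I'll turn and come lower for a close look.

Emit:
{"api": "servo_tool", "payload": {
  "commands": [
    {"slide": [0,0.3,2.5],"rotation": [0,0,-7.5],"jaw": 0},
    {"slide": [0,0.3,2.5],"rotation": [0,0,-7.5],"jaw": 0},
    {"slide": [0,0.3,2.5],"rotation": [0,0,-7.5],"jaw": 0},
    {"slide": [0,0.2,2.5],"rotation": [0,0,-7.5],"jaw": 0},
    {"slide": [0,0,0],"rotation": [0,0,0],"jaw": 0}
  ]
}}

```text
time_s: 1.8
ee_pos: [0.4878, -0.3525, 0.1013]
tool_rot: [[0.723, 0.691, -0.006], [0.691, -0.722, 0.006], [-0.0, -0.008, -1.0]]
force: [-1.2, 0.3, -0.9]
width: 1.001
grip_force: 0.0
```

```bash
python3 - <<'E'
from h import *
s=state();W=get_calibration("wrist");f=grab_frame("wrist")
print(s["time_s"],s["ee_pos"],np.round(s["tool_rot"],3).tolist())
h=cv2.cvtColor(f,cv2.COLOR_RGB2HSV).astype(int)
bg=np.median(f[120:250,200:320].reshape(-1,3),0);print(bg)
d=np.abs(f.astype(int)-bg).sum(2)
m=np.zeros(d.shape,np.uint8);m[110:260,190:330]=(d[110:260,190:330]>40)
cv2.imwrite("pics/w3.png",np.hstack([f[90:280,160:350,::-1],cv2.cvtColor(m[90:280,160:350]*255,cv2.COLOR_GRAY2BGR)]).repeat(2,0).repeat(2,1))
c,_=cv2.findContours(m,cv2.RETR_EXTERNAL,cv2.CHAIN_APPROX_NONE)
for k in c:
    if cv2.contourArea(k)>150:
        r=cv2.minAreaRect(k);print(np.round(r[0]),np.round(r[1]),r[2],onz(W,r[0],.02).round(4))
E
```

```text
1.8 [ 0.48780603 -0.35250681  0.10129479] [[0.723, 0.691, -0.006], [0.691, -0.722, 0.006], [-0.0, -0.008, -1.0]]
[176. 153. 119.]
[324. 240.] [39.  9.] 90.0 [ 0.5069 -0.4364  0.02  ]
[227. 159.] [121.  61.] 61.29404830932617 [ 0.4989 -0.3051  0.02  ]
```

View pics/w3.png

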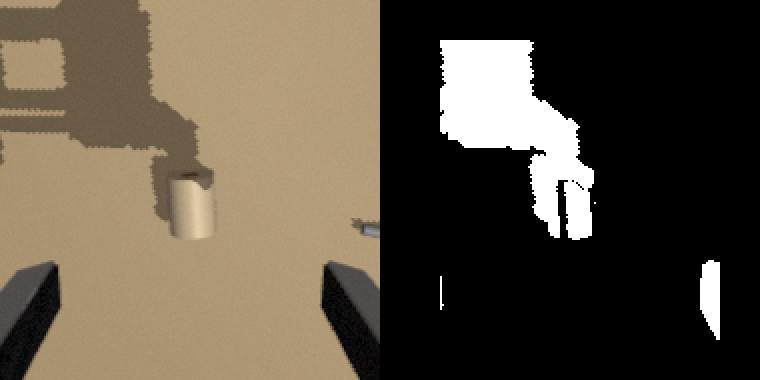

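The crop shows the graft upright in the picture, sides at columns 244 to 268 and its top from row 178 to 209, so its centre is near (256,194) and no further turn is needed.

```bash
python3 - <<'E'
from h import *
s=state();W=get_calibration("wrist")
for u,z in(((256,194),.025),((256,179),.025),((256,209),.025),((244,194),.015),((268,194),.015)):
    p=onz(W,u,z);print(p.round(4),rel(p,np.array(s["tool_rot"]))[0])
E
```

```text
[ 0.4947 -0.3506  0.025 ] [0.61 0.23 7.87]
[ 0.5058 -0.3401  0.025 ] [2.14 0.22 7.87]
[ 0.4834 -0.3615  0.025 ] [-0.96  0.23  7.87]
[ 0.4842 -0.3435  0.015 ] [ 0.33 -1.01  8.87]
[ 0.5013 -0.3615  0.015 ] [0.34 1.47 8.86]
```

Emit:
{"api": "servo_tool", "payload": {
  "commands": [
    {"slide": [0.3,0.1,3.0],"rotation": [0,0,0],"jaw": 0},
    {"slide": [0.3,0.1,3.0],"rotation": [0,0,0],"jaw": 60},
    {"slide": [0,0,2.5],"rotation": [0,0,0],"jaw": 100},
    {"slide": [0,0,1.2],"rotation": [0,0,0],"jaw": 130},
    {"slide": [0,0,0],"rotation": [0,0,0],"jaw": 255},
    {"slide": [0,0,0],"rotation": [0,0,0],"jaw": 255},
    {"slide": [0,0,0],"rotation": [0,0,0],"jaw": 255},
    {"slide": [0,0,0],"rotation": [0,0,0],"jaw": 255},
    {"slide": [0,0,0],"rotation": [0,0,0],"jaw": 255}
  ],
  "squeeze": 15
}}

```text
time_s: 2.75
ee_pos: [0.497, -0.3512, 0.0094]
tool_rot: [[0.721, 0.693, 0.001], [0.693, -0.721, -0.001], [-0.0, 0.001, -1.0]]
force: [-0.4, 0.0, -0.3]
width: 0.352
grip_force: 0.1
```

Emit:
{"api": "servo_tool", "payload": {
  "commands": [
    {"slide": [0,0,0.4],"rotation": [0,0,0],"jaw": 200},
    {"slide": [0,0,0],"rotation": [0,0,0],"jaw": 255},
    {"slide": [0,0,0],"rotation": [0,0,0],"jaw": 255},
    {"slide": [0,0,0],"rotation": [0,0,0],"jaw": 255},
    {"slide": [0,0,0],"rotation": [0,0,0],"jaw": 255}
  ]
}}

```text
time_s: 3.25
ee_pos: [0.4967, -0.3509, 0.0046]
tool_rot: [[0.721, 0.693, 0.0], [0.693, -0.721, -0.0], [0.0, 0.0, -1.0]]
force: [1.2, -0.6, 1.3]
width: 0.251
grip_force: 15.0
```

Emit:
{"api": "servo_tool", "payload": {
  "commands": [
    {"slide": [0,0,-3.3],"rotation": [0,0,0],"jaw": 255},
    {"slide": [0,0,-3.3],"rotation": [0,0,-7.2],"jaw": 255},
    {"slide": [0,0,-3.3],"rotation": [0,0,-7.2],"jaw": 255},
    {"slide": [0,0,-3.3],"rotation": [0,0,-7.2],"jaw": 255},
    {"slide": [0,0,-3.3],"rotation": [0,0,-7.2],"jaw": 255},
    {"slide": [0,0,-3.3],"rotation": [0,0,-7.2],"jaw": 255},
    {"slide": [0,0,0],"rotation": [0,0,-7.2],"jaw": 255}
  ]
}}

```text
time_s: 3.95
ee_pos: [0.4984, -0.3526, 0.2081]
tool_rot: [[0.046, 0.999, 0.006], [0.999, -0.046, -0.006], [-0.006, 0.006, -1.0]]
force: [0.4, -0.3, -0.9]
width: 0.256
grip_force: 15.0
```

Emit:
{"api": "servo_tool", "payload": {
  "commands": [
    {"slide": [4.3,0.8,0],"rotation": [0,0,0],"jaw": 255},
    {"slide": [4.3,0.8,0],"rotation": [0,0,0],"jaw": 255},
    {"slide": [4.3,0.8,0],"rotation": [0,0,0],"jaw": 255},
    {"slide": [4.3,0.8,0],"rotation": [0,0,0],"jaw": 255},
    {"slide": [4.3,0.8,0],"rotation": [0,0,0],"jaw": 255},
    {"slide": [4.3,0.8,0],"rotation": [0,0,0],"jaw": 255},
    {"slide": [4.3,0.8,0],"rotation": [0,0,0],"jaw": 255},
    {"slide": [4.3,0.8,0],"rotation": [0,0,0],"jaw": 255},
    {"slide": [0,0,0],"rotation": [0,0,0],"jaw": 255},
    {"slide": [0,0,0],"rotation": [0,0,0],"jaw": 255}
  ]
}}

```text
time_s: 4.95
ee_pos: [0.5777, -0.0098, 0.2019]
tool_rot: [[0.049, 0.999, -0.001], [0.999, -0.049, -0.0], [-0.0, -0.001, -1.0]]
force: [1.2, 0.1, -0.3]
width: 0.254
grip_force: 15.0
```

```bash
python3 - <<'E'
from h import *
import pickle
s=state();W=get_calibration("wrist");f=grab_frame("wrist");pickle.dump((W,f,s),open("w4.pkl","wb"))
print(s["time_s"],s["ee_pos"],np.round(s["tool_rot"],3).tolist(),s["width"])
cv2.imwrite("pics/w4.png",cv2.resize(f[:,:,::-1],(800,600),interpolation=cv2.INTER_CUBIC))
E
```

```text
4.95 [ 0.57771495 -0.00980996  0.20187686] [[0.049, 0.999, -0.001], [0.999, -0.049, -0.0], [-0.0, -0.001, -1.0]] 0.25395753006246424
```

View pics/w4.png

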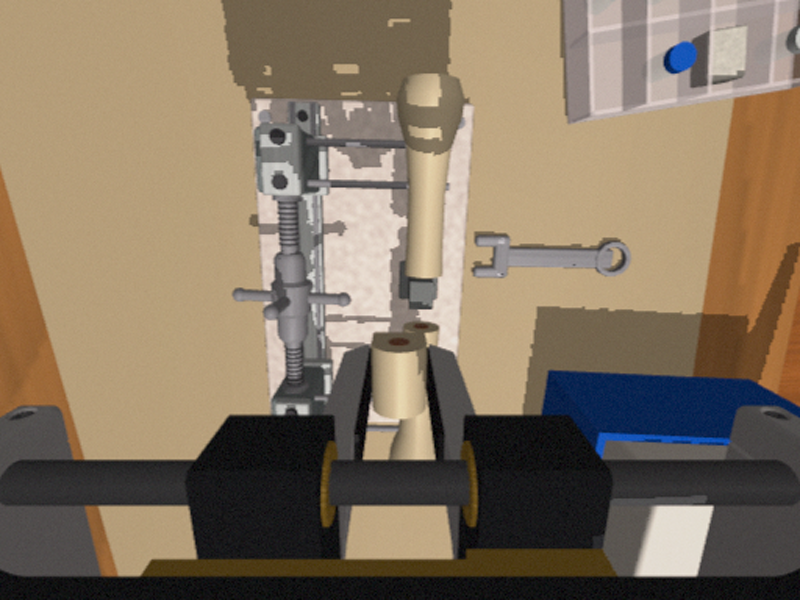

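The picture shows the upper bone's cut end at about row 277 (columns 407-440), the lower bone's end face at (421,327), the rest top at about (421,290), the barrel hub at (291,298), with arm tips at (237,295) and (348,299) and an upright one near (272,312).

```bash
python3 - <<'E'
from h import *
import pickle
W,f,s=pickle.load(open("w4.pkl","rb"))
h=cv2.cvtColor(f,cv2.COLOR_RGB2HSV).astype(int)
k=.64
pts=[]
for v in range(104,177,4):
    row=f[v].astype(int); m=(row[:,0]-row[:,2]>35)&(h[v,:,2]>110); m[:245]=0; m[300:]=0
    u=np.where(m)[0]
    if len(u): 
        a,b=onz(W,(u[0],v),.085),onz(W,(u[-1]+1,v),.085); pts.append((a+b)/2); print(v,u[0],u[-1],((a+b)/2).round(4)[:2],round(b[0]-a[0],4))
P=np.array(pts);c=np.polyfit(P[:,1],P[:,0],1);print(c,np.degrees(np.arctan(c[0])))
for n,u,z in(("topend",(424,277),.0985),("botface",(421,327),.085),("hub",(291,298),.085),("b1",(289,200),.085),("b2",(295,370),.085),("tipL",(235,295),.085),("tipR",(350,299),.085),("restfar",(421,307),.072),("up",(270,314),.128)):
    print(n,onz(W,np.array(u)*k,z).round(4))
cv2.imwrite("pics/w5.png",cv2.resize(f[130:235,130:310,::-1],None,fx=4.4,fy=4.4,interpolation=cv2.INTER_CUBIC))
E
```

```text
104 262 286 [0.603  0.0815] 0.0261
108 262 286 [0.6029 0.0775] 0.0262
112 262 285 [0.6022 0.0735] 0.0252
116 263 285 [0.6026 0.0694] 0.0243
120 263 284 [0.602  0.0654] 0.0233
124 263 299 [0.6099 0.0609] 0.0394
128 262 299 [0.6092 0.0568] 0.0406
132 263 299 [0.6097 0.0526] 0.0397
136 262 299 [0.609  0.0484] 0.0409
140 262 299 [0.6089 0.0442] 0.0411
144 262 299 [0.6088 0.0399] 0.0412
148 262 299 [0.6087 0.0356] 0.0414
152 261 299 [0.6081 0.0313] 0.0426
156 262 299 [0.6085 0.0269] 0.0417
160 262 299 [0.6084 0.0225] 0.0419
164 261 299 [0.6078 0.0181] 0.0432
168 261 299 [0.6077 0.0136] 0.0433
172 261 299 [0.6076 0.0091] 0.0435
176 262 299 [0.608  0.0045] 0.0426
[-0.07038645  0.61009193] -4.026206353371114
topend [0.5965 0.0064 0.0985]
botface [ 0.5937 -0.0342  0.085 ]
hub [ 0.4999 -0.0074  0.085 ]
b1 [0.5066 0.0618 0.085 ]
b2 [ 0.4962 -0.0642  0.085 ]
tipL [ 0.4594 -0.0031  0.085 ]
tipR [ 0.5428 -0.0102  0.085 ]
restfar [ 0.5948 -0.0225  0.072 ]
up [ 0.4973 -0.0063  0.128 ]
```

View pics/w5.png

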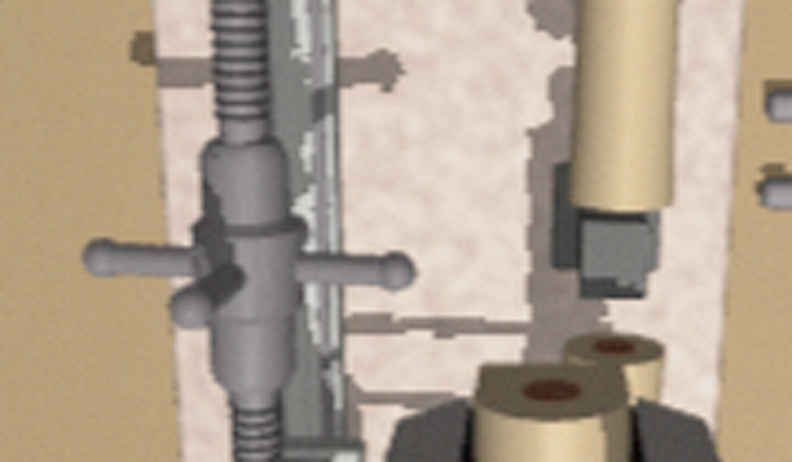

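```bash
python3 - <<'E'
from h import *
import pickle
W,f,s=pickle.load(open("w4.pkl","rb"))
q=lambda u,v,z: onz(W,(130+u/4.4,130+v/4.4),z).round(4)
a=[(q(573,205,.085)+q(672,205,.085))/2,(q(578,3,.085)+q(678,3,.085))/2,(q(563,350,.085)+q(663,350,.085))/2]
print("bone up end, up far, low end",a, "dir",np.degrees(np.arctan2(*(a[1]-a[2])[:2])))
print("rest",q(582,290,.072),q(650,290,.072),q(620,297,.072))
print("ends",q(620,208,.0985),q(613,346,.085))
print("arms",q(85,257,.085),q(412,271,.085),"hubend",q(245,232,.098),q(245,312,.098),"axis",(q(205,160,.085)+q(287,160,.085))/2,(q(213,370,.085)+q(290,370,.085))/2,"top",q(183,310,.128))
h=np.array([.595,-.0145,0]);
E
```

```text
bone up end, up far, low end [array([0.59735, 0.0043 , 0.085  ]), array([0.6003, 0.0544, 0.085 ]), array([ 0.5936 , -0.03455,  0.085  ])] dir 4.307568170263184
rest [ 0.5863 -0.0214  0.072 ] [ 0.6047 -0.0223  0.072 ] [ 0.5965 -0.0239  0.072 ]
ends [0.596  0.0065 0.0985] [ 0.5936 -0.0334  0.085 ]
arms [ 0.4583 -0.0026  0.085 ] [ 0.5423 -0.0104  0.085 ] hubend [0.5039 0.0048 0.098 ] [ 0.5015 -0.0156  0.098 ] axis [0.50275 0.0205  0.085  ] [ 0.4976 -0.0355  0.085 ] top [ 0.4962 -0.0057  0.128 ]
```

Emit:
{"api": "servo_tool", "payload": {
  "commands": [
    {"slide": [0,0,0],"rotation": [0,0,1.9],"jaw": 255},
    {"slide": [-0.1,0.9,3.0],"rotation": [0,0,0],"jaw": 255},
    {"slide": [-0.1,0.9,3.0],"rotation": [0,0,0],"jaw": 255},
    {"slide": [0,0,2.7],"rotation": [0,0,0],"jaw": 255},
    {"slide": [0,0,0],"rotation": [0,0,0],"jaw": 255},
    {"slide": [0,0,0],"rotation": [0,0,0],"jaw": 255},
    {"slide": [0,0,0],"rotation": [0,0,0],"jaw": 255}
  ]
}}

```text
time_s: 5.7
ee_pos: [0.597, -0.015, 0.1175]
tool_rot: [[0.086, 0.996, 0.003], [0.996, -0.086, -0.001], [-0.0, 0.003, -1.0]]
force: [0.5, -1.3, -0.6]
width: 0.258
grip_force: 15.0
```

```bash
python3 - <<'E'
from h import *
import pickle
s=state();W=get_calibration("wrist");f=grab_frame("wrist");pickle.dump((W,f,s),open("w6.pkl","wb"))
print(s["time_s"],s["ee_pos"],np.round(s["tool_rot"],3).tolist(),s["width"],s["force"])
cv2.imwrite("pics/w6.png",cv2.resize(f[90:290,160:350,::-1],None,fx=3,fy=3,interpolation=cv2.INTER_CUBIC))
E
```

```text
5.7 [ 0.59702843 -0.01496073  0.11752075] [[0.086, 0.996, 0.003], [0.996, -0.086, -0.001], [-0.0, 0.003, -1.0]] 0.2575368661406607 [ 0.45416082 -1.32861035 -0.55381809]
```

View pics/w6.png

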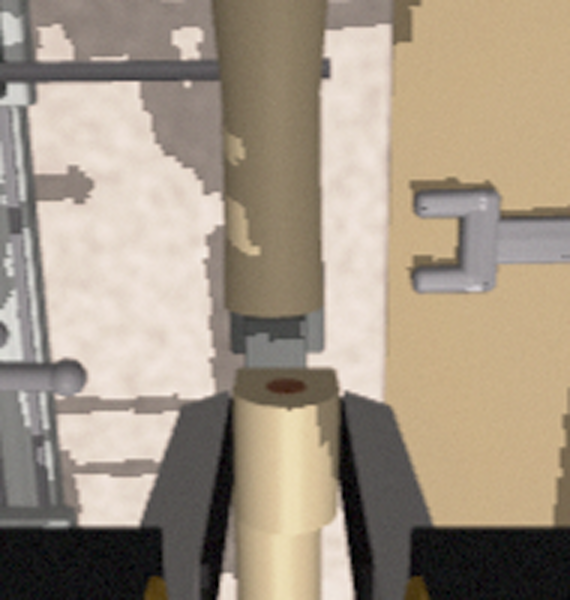

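The crop shows the graft (columns 234-337, centre 285.5) about 11 crop pixels right of the upper bone's centre (274.5) and near the lower bone's (280 at row 580), so it must shift a little in −y of the tool. The upper bone end is at row 315.

```bash
python3 - <<'E'
from h import *
import pickle
W,f,s=pickle.load(open("w6.pkl","rb"))
Rt=np.array(s["tool_rot"]);t=s["ee_pos"]
q=lambda u,v,z: ((Rt.T@(onz(W,(160+u/3,90+v/3),z)-t))*1000).round(1)
zt=t[2]+.0214
print("graft top near,far",q(285,407,zt),q(285,531,zt))
print("graft sides",q(234,450,t[2]+.008),q(337,450,t[2]+.008))
print("bone end",q(274.5,315,.0985),q(226,300,.085),q(323,300,.085),"low",q(238,580,.085),q(322,580,.085))
print("rest",q(248,340,.072),q(306,340,.072))
for n,p in(("gap",[.5956,-.014,.085]),("topend",[.596,.0065,.0985]),("low",[.5936,-.0334,.085])): print(n,(Rt.T@(np.array(p)-t)*1000).round(1))
E
```

```text
graft top near,far [ 12.3   0.6 -21.4] [-17.    0.6 -21.4]
graft sides [ -3.8 -11.2  -8. ] [-3.8 12.6 -8. ]
bone end [21.1 -2.1 19. ] [ 21.6 -15.4  32.5] [21.6 10.9 32.5] low [-65.4 -13.5  32.5] [-65.4  11.8  32.6]
rest [  6.1 -10.2  45.5] [ 6.1  6.7 45.5]
gap [ 0.8 -1.6 32.5]
topend [21.3 -2.9 19. ]
low [-18.7  -1.9  32.5]
```

Emit:
{"api": "servo_tool", "payload": {
  "commands": [
    {"slide": [0.35,-0.24,0],"rotation": [0,0,-0.5],"jaw": 255},
    {"slide": [0,0,1.2],"rotation": [0,0,0],"jaw": 255},
    {"slide": [0,0,1.2],"rotation": [0,0,0],"jaw": 255},
    {"slide": [0,0,0.8],"rotation": [0,0,0],"jaw": 255},
    {"slide": [0,0,0.4],"rotation": [0,0,0],"jaw": 255},
    {"slide": [0,0,0],"rotation": [0,0,0],"jaw": 255},
    {"slide": [0,0,0],"rotation": [0,0,0],"jaw": 255},
    {"slide": [0,0,0],"rotation": [0,0,0],"jaw": 255}
  ]
}}

```text
time_s: 6.55
ee_pos: [0.5943, -0.0104, 0.0799]
tool_rot: [[0.076, 0.997, 0.001], [0.997, -0.076, -0.0], [-0.0, 0.001, -1.0]]
force: [0.2, -0.6, -0.3]
width: 0.252
grip_force: 15.0
```

Emit:
{"api": "servo_tool", "payload": {
  "commands": [
    {"slide": [0,0,0.1],"rotation": [0,0,0],"jaw": 255},
    {"slide": [0,0,0.1],"rotation": [0,0,0],"jaw": 255},
    {"slide": [0,0,0],"rotation": [0,0,0],"jaw": 255},
    {"slide": [0,0,0],"rotation": [0,0,0],"jaw": 255}
  ]
}}

```text
time_s: 6.95
ee_pos: [0.5938, -0.0103, 0.0775]
tool_rot: [[0.076, 0.997, 0.0], [0.997, -0.076, -0.0], [-0.0, 0.0, -1.0]]
force: [-0.4, 0.4, -1.1]
width: 0.255
grip_force: 15.0
```

Emit:
{"api": "servo_tool", "payload": {
  "commands": [
    {"slide": [0,0,0.1],"rotation": [0,0,0],"jaw": 255},
    {"slide": [0,0,0],"rotation": [0,0,0],"jaw": 255},
    {"slide": [0,0,0],"rotation": [0,0,0],"jaw": 255}
  ]
}}

```text
time_s: 7.25
ee_pos: [0.594, -0.0104, 0.0766]
tool_rot: [[0.076, 0.997, 0.0], [0.997, -0.076, -0.0], [-0.0, 0.0, -1.0]]
force: [-0.2, 0.3, -0.3]
width: 0.257
grip_force: 15.0
```

Emit:
{"api": "servo_tool", "payload": {
  "commands": [
    {"slide": [0,0,0.05],"rotation": [0,0,0],"jaw": 255},
    {"slide": [0,0,0],"rotation": [0,0,0],"jaw": 255},
    {"slide": [0,0,0],"rotation": [0,0,0],"jaw": 255}
  ]
}}

```text
time_s: 7.55
ee_pos: [0.594, -0.0104, 0.0765]
tool_rot: [[0.076, 0.997, 0.0], [0.997, -0.076, -0.0], [-0.0, 0.0, -1.0]]
force: [-1.8, 0.4, 6.0]
width: 0.254
grip_force: 15.0
```

Emit:
{"api": "servo_tool", "payload": {
  "commands": [
    {"slide": [0,0,0.05],"rotation": [0,0,0],"jaw": 255},
    {"slide": [0,0,0],"rotation": [0,0,0],"jaw": 255},
    {"slide": [0,0,0],"rotation": [0,0,0],"jaw": 255}
  ]
}}

```text
time_s: 7.85
ee_pos: [0.594, -0.0104, 0.0765]
tool_rot: [[0.076, 0.997, -0.0], [0.997, -0.076, -0.0], [-0.0, -0.0, -1.0]]
force: [-4.1, 0.2, 7.8]
width: 0.258
grip_force: 15.0
```

Emit:
{"api": "servo_tool", "payload": {
  "commands": [
    {"slide": [0,0,-0.05],"rotation": [0,0,0],"jaw": 150},
    {"slide": [0,0,0],"rotation": [0,0,0],"jaw": 150},
    {"slide": [0,0,0],"rotation": [0,0,0],"jaw": 150},
    {"slide": [0,0,0],"rotation": [0,0,0],"jaw": 150},
    {"slide": [0,0,-2.0],"rotation": [0,0,0],"jaw": 150},
    {"slide": [0,0,-4.0],"rotation": [0,0,0],"jaw": 150},
    {"slide": [0,0,-4.0],"rotation": [0,0,0],"jaw": 255},
    {"slide": [0,0,-2.0],"rotation": [0,0,0],"jaw": 255},
    {"slide": [0,0,0],"rotation": [0,0,0],"jaw": 255},
    {"slide": [0,0,0],"rotation": [0,0,0],"jaw": 255},
    {"slide": [0,0,0],"rotation": [0,0,0],"jaw": 255},
    {"slide": [0,0,0],"rotation": [0,0,0],"jaw": 255}
  ]
}}

```text
time_s: 9.05
ee_pos: [0.5927, -0.0101, 0.1937]
tool_rot: [[0.076, 0.997, -0.004], [0.997, -0.076, 0.001], [0.001, -0.004, -1.0]]
force: [-0.1, -0.6, -0.5]
width: 0.003
grip_force: 0.0
```

```bash
python3 - <<'E'
from h import *
import pickle
s=state();W=get_calibration("wrist");f=grab_frame("wrist");pickle.dump((W,f,s),open("w7.pkl","wb"))
print(s["time_s"],s["ee_pos"],s["width"],s["force"])
cv2.imwrite("pics/w7.png",cv2.resize(f[100:300,110:350,::-1],None,fx=3,fy=3,interpolation=cv2.INTER_CUBIC))
E
```

```text
9.05 [ 0.59272589 -0.01013882  0.19369905] 0.0028933575505856587 [-0.08452903 -0.60845976 -0.46340638]
```

View pics/w7.png

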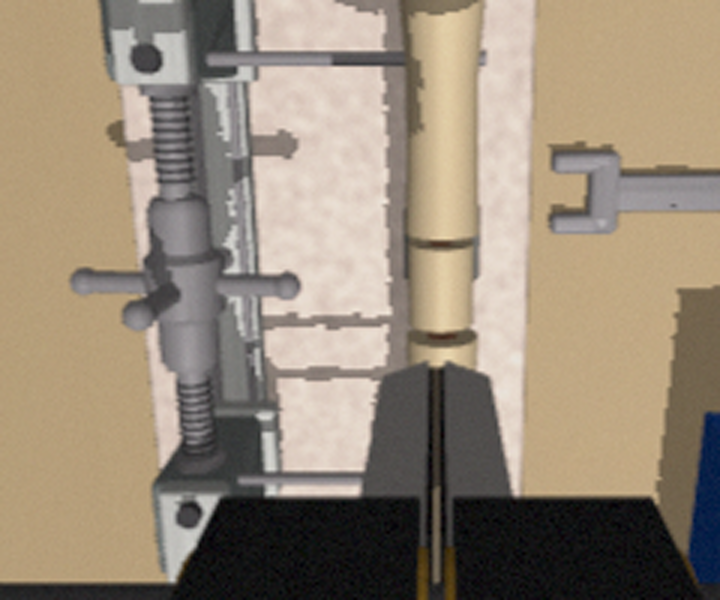

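The graft lies in line between both bones (graft columns 411-472, bones 408-475), with a small gap at each end. Next I'll close the fingers and go behind the upright handle arm.

Emit:
{"api": "servo_tool", "payload": {
  "commands": [
    {"slide": [-0.35,-3.7,1.2],"rotation": [0,0,0],"jaw": 255},
    {"slide": [0,-3.7,1.2],"rotation": [0,0,0],"jaw": 255},
    {"slide": [0,0,2.4],"rotation": [0,0,0],"jaw": 255},
    {"slide": [0,0,2.4],"rotation": [0,0,0],"jaw": 255},
    {"slide": [0,0,0],"rotation": [0,0,0],"jaw": 255},
    {"slide": [0,0,0],"rotation": [0,0,0],"jaw": 255}
  ]
}}

```text
time_s: 9.7
ee_pos: [0.5196, -0.0081, 0.1237]
tool_rot: [[0.076, 0.997, -0.001], [0.997, -0.076, 0.0], [0.0, -0.001, -1.0]]
force: [0.9, 0.5, -0.1]
width: 0.009
grip_force: 0.0
```

```bash
cat > g.py <<'E'
from h import *
ax=np.array([.4990,-.0064,.085]);fx=np.array([.997,-.076,0]);fy=np.array([.076,.997,0])
def rep():
    s=state();d=(np.array(s["ee_pos"])-ax)*1000;F=np.array(s["force"]);T=np.array(s["ft_torque"])
    X,Y,Z=d@fx,d@fy,d[2]; Fx,Fy,Fz=F@fx,F@fy,F[2]
    tau=T@fy; M=tau+(Z*Fx-X*Fz)/1000
    print("t%.2f X%.1f Y%.1f Z%.1f Fx%.1f Fy%.1f Fz%.1f tau_y%.3f M_tcp%.3f"%(s["time_s"],X,Y,Z,Fx,Fy,Fz,tau,M))
if __name__=="__main__": rep()
E
python3 g.py
```

```text
t9.70 X20.7 Y-0.2 Z38.7 Fx0.9 Fy0.6 Fz-0.1 tau_y-0.085 M_tcp-0.048
```

Emit:
{"api": "servo_tool", "payload": {
  "commands": [
    {"slide": [0,-0.8,0.3],"rotation": [0,0,0],"jaw": 255},
    {"slide": [0,-0.8,0],"rotation": [0,0,0],"jaw": 255},
    {"slide": [0,-0.7,0.2],"rotation": [0,0,0],"jaw": 255},
    {"slide": [0,-0.8,0.5],"rotation": [0,0,0],"jaw": 255},
    {"slide": [0,-0.7,0.7],"rotation": [0,0,0],"jaw": 255}
  ]
}}

```text
time_s: 10.2
ee_pos: [0.4875, -0.0067, 0.1135]
tool_rot: [[0.076, 0.997, 0.015], [0.997, -0.076, -0.004], [-0.002, 0.015, -1.0]]
force: [2.6, -0.6, 11.5]
width: 0.003
grip_force: 4.9
```

```bash
python3 g.py
```

```text
t10.20 X-11.4 Y-1.2 Z28.5 Fx2.6 Fy-0.4 Fz11.5 tau_y-0.469 M_tcp-0.262
```

Emit:
{"api": "servo_tool", "payload": {
  "commands": [
    {"slide": [0,-0.7,0.3],"rotation": [0,0,0],"jaw": 255},
    {"slide": [0,-0.6,0.3],"rotation": [0,0,0],"jaw": 255},
    {"slide": [0,-0.1,0.6],"rotation": [0,0,0],"jaw": 255},
    {"slide": [0,-0.1,0.5],"rotation": [0,0,0],"jaw": 255}
  ]
}}

```text
time_s: 10.6
ee_pos: [0.4682, -0.0049, 0.0925]
tool_rot: [[0.075, 0.997, 0.004], [0.997, -0.075, -0.002], [-0.002, 0.004, -1.0]]
force: [-2.5, -1.9, 8.8]
width: 0.005
grip_force: 4.3
```

```bash
python3 g.py
```

```text
t10.60 X-30.9 Y-0.8 Z7.5 Fx-2.4 Fy-2.1 Fz8.8 tau_y0.381 M_tcp0.633
```

Emit:
{"api": "servo_tool", "payload": {
  "commands": [
    {"slide": [0,-0.6,0.5],"rotation": [0,0,0],"jaw": 255},
    {"slide": [0,-0.5,0.6],"rotation": [0,0,0],"jaw": 255},
    {"slide": [0,-0.2,0.5],"rotation": [0,0,0],"jaw": 255},
    {"slide": [0,-0.2,0.5],"rotation": [0,0,0],"jaw": 255}
  ]
}}

```text
time_s: 11.0
ee_pos: [0.4533, -0.0035, 0.071]
tool_rot: [[0.076, 0.997, 0.004], [0.997, -0.076, -0.001], [-0.001, 0.004, -1.0]]
force: [-1.3, -0.2, 7.2]
width: 0.008
grip_force: 2.6
```

```bash
sed -i 's/(Z\*Fx-X/((Z+180)*Fx-X/' g.py; python3 g.py
```

```text
t11.00 X-45.8 Y-0.6 Z-14.0 Fx-1.3 Fy-0.3 Fz7.2 tau_y0.075 M_tcp0.192
```

Emit:
{"api": "servo_tool", "payload": {
  "commands": [
    {"slide": [0,0,-4.0],"rotation": [0,0,0],"jaw": 255},
    {"slide": [0,0,-3.5],"rotation": [0,0,0],"jaw": 255},
    {"slide": [0,5.0,0],"rotation": [0,0,0],"jaw": 255},
    {"slide": [0,0,2.5],"rotation": [0,0,0],"jaw": 255},
    {"slide": [0,0,0],"rotation": [0,0,0],"jaw": 255},
    {"slide": [0,-0.7,0.3],"rotation": [0,0,0],"jaw": 255},
    {"slide": [0,-0.7,0.5],"rotation": [0,0,0],"jaw": 255},
    {"slide": [0,-0.7,0.7],"rotation": [0,0,0],"jaw": 255},
    {"slide": [0,-0.7,0.3],"rotation": [0,0,0],"jaw": 255},
    {"slide": [0,-0.6,0.3],"rotation": [0,0,0],"jaw": 255},
    {"slide": [0,-0.1,0.6],"rotation": [0,0,0],"jaw": 255},
    {"slide": [0,-0.1,0.5],"rotation": [0,0,0],"jaw": 255}
  ]
}}

```text
time_s: 12.2
ee_pos: [0.4672, -0.0047, 0.0896]
tool_rot: [[0.076, 0.997, 0.005], [0.997, -0.076, -0.002], [-0.001, 0.005, -1.0]]
force: [1.1, -1.6, 8.7]
width: 0.007
grip_force: 4.1
```

```bash
python3 g.py
```

```text
t12.20 X-31.9 Y-0.7 Z4.6 Fx1.2 Fy-1.5 Fz8.7 tau_y-0.217 M_tcp0.285
```

Emit:
{"api": "servo_tool", "payload": {
  "commands": [
    {"slide": [0,-0.6,0.4],"rotation": [0,0,0],"jaw": 255},
    {"slide": [0,-0.5,0.6],"rotation": [0,0,0],"jaw": 255},
    {"slide": [0,-0.2,0.4],"rotation": [0,0,0],"jaw": 255},
    {"slide": [0,-0.1,0.4],"rotation": [0,0,0],"jaw": 255}
  ]
}}

```text
time_s: 12.6
ee_pos: [0.452, -0.0032, 0.0706]
tool_rot: [[0.076, 0.997, 0.002], [0.997, -0.076, -0.001], [-0.001, 0.002, -1.0]]
force: [0.1, 0.8, 5.9]
width: 0.007
grip_force: 2.6
```

```bash
python3 g.py
```

```text
t12.60 X-47.1 Y-0.4 Z-14.4 Fx0.1 Fy0.8 Fz5.9 tau_y0.049 M_tcp0.337
```

Emit:
{"api": "servo_tool", "payload": {
  "commands": [
    {"slide": [0,0,-4.0],"rotation": [0,0,0],"jaw": 255},
    {"slide": [0,0,-3.5],"rotation": [0,0,0],"jaw": 255},
    {"slide": [0,5.0,0],"rotation": [0,0,0],"jaw": 255},
    {"slide": [0,0,2.5],"rotation": [0,0,0],"jaw": 255},
    {"slide": [0,0,0],"rotation": [0,0,0],"jaw": 255},
    {"slide": [0,-0.6,0.3],"rotation": [0,0,0],"jaw": 255},
    {"slide": [0,-0.7,0.5],"rotation": [0,0,0],"jaw": 255},
    {"slide": [0,-0.7,0.7],"rotation": [0,0,0],"jaw": 255},
    {"slide": [0,-0.7,0.3],"rotation": [0,0,0],"jaw": 255},
    {"slide": [0,-0.6,0.3],"rotation": [0,0,0],"jaw": 255}
  ]
}}

```text
time_s: 13.6
ee_pos: [0.472, -0.005, 0.1012]
tool_rot: [[0.076, 0.997, 0.011], [0.997, -0.076, -0.002], [-0.001, 0.011, -1.0]]
force: [8.2, 0.4, 4.7]
width: 0.006
grip_force: 3.6
```

```bash
python3 g.py
```

```text
t13.60 X-27.1 Y-0.7 Z16.2 Fx8.1 Fy1.0 Fz4.7 tau_y-1.561 M_tcp0.159
```

Emit:
{"api": "servo_tool", "payload": {
  "commands": [
    {"slide": [0,-0.1,0.5],"rotation": [0,0,0],"jaw": 255},
    {"slide": [0,-0.1,0.5],"rotation": [0,0,0],"jaw": 255}
  ]
}}

```text
time_s: 13.8
ee_pos: [0.4679, -0.0047, 0.0906]
tool_rot: [[0.076, 0.997, 0.004], [0.997, -0.076, -0.002], [-0.001, 0.004, -1.0]]
force: [0.9, 0.0, 8.7]
width: 0.004
grip_force: 4.1
```

```bash
python3 g.py
```

```text
t13.80 X-31.2 Y-0.7 Z5.6 Fx0.8 Fy0.1 Fz8.7 tau_y-0.247 M_tcp0.180
```

Emit:
{"api": "servo_tool", "payload": {
  "commands": [
    {"slide": [0,-0.6,0.3],"rotation": [0,0,0],"jaw": 255},
    {"slide": [0,-0.4,0.3],"rotation": [0,0,0],"jaw": 255},
    {"slide": [0,-0.1,0.4],"rotation": [0,0,0],"jaw": 255}
  ]
}}

```text
time_s: 14.1
ee_pos: [0.4568, -0.0037, 0.0805]
tool_rot: [[0.076, 0.997, 0.004], [0.997, -0.076, -0.001], [-0.001, 0.004, -1.0]]
force: [-0.4, -0.7, 6.4]
width: 0.003
grip_force: 2.7
```

```bash
python3 g.py
```

```text
t14.10 X-42.2 Y-0.6 Z-4.5 Fx-0.4 Fy-0.8 Fz6.4 tau_y0.128 M_tcp0.333
```

Emit:
{"api": "servo_tool", "payload": {
  "commands": [
    {"slide": [0,-0.1,0.4],"rotation": [0,0,0],"jaw": 255}
  ]
}}

```text
time_s: 14.2
ee_pos: [0.4549, -0.0034, 0.0758]
tool_rot: [[0.076, 0.997, 0.002], [0.997, -0.076, -0.001], [-0.001, 0.002, -1.0]]
force: [-0.9, -1.4, 6.7]
width: 0.005
grip_force: 2.6
```

```bash
python3 g.py
```

```text
t14.20 X-44.2 Y-0.4 Z-9.2 Fx-0.8 Fy-1.4 Fz6.7 tau_y0.016 M_tcp0.176
```

Emit:
{"api": "servo_tool", "payload": {
  "commands": [
    {"slide": [0,-0.1,0.4],"rotation": [0,0,0],"jaw": 255}
  ]
}}

```text
time_s: 14.3
ee_pos: [0.4537, -0.0033, 0.0716]
tool_rot: [[0.076, 0.997, 0.001], [0.997, -0.076, -0.001], [-0.0, 0.001, -1.0]]
force: [-0.7, 0.1, 5.6]
width: 0.007
grip_force: 2.6
```

```bash
python3 g.py
```

```text
t14.30 X-45.4 Y-0.3 Z-13.4 Fx-0.7 Fy0.1 Fz5.6 tau_y0.061 M_tcp0.201
```

Emit:
{"api": "servo_tool", "payload": {
  "commands": [
    {"slide": [0,0,-4.0],"rotation": [0,0,0],"jaw": 255},
    {"slide": [0,0,-3.5],"rotation": [0,0,0],"jaw": 255},
    {"slide": [0,5.0,0],"rotation": [0,0,0],"jaw": 255},
    {"slide": [0,0,2.5],"rotation": [0,0,0],"jaw": 255},
    {"slide": [0,0,0],"rotation": [0,0,0],"jaw": 255},
    {"slide": [0,-0.6,0.3],"rotation": [0,0,0],"jaw": 255},
    {"slide": [0,-0.4,0.2],"rotation": [0,0,0],"jaw": 255}
  ]
}}

```text
time_s: 15.0
ee_pos: [0.4954, -0.0063, 0.1171]
tool_rot: [[0.076, 0.997, 0.007], [0.997, -0.076, -0.0], [0.0, 0.007, -1.0]]
force: [6.3, 1.3, 6.2]
width: 0.004
grip_force: 4.0
```

```bash
python3 g.py
```

```text
t15.00 X-3.6 Y-0.2 Z32.1 Fx6.2 Fy1.7 Fz6.2 tau_y-1.204 M_tcp0.134
```

Emit:
{"api": "servo_tool", "payload": {
  "commands": [
    {"slide": [0,-0.4,0.4],"rotation": [0,0,0],"jaw": 255}
  ]
}}

```text
time_s: 15.1
ee_pos: [0.4925, -0.0063, 0.1151]
tool_rot: [[0.076, 0.997, 0.009], [0.997, -0.076, -0.001], [-0.0, 0.009, -1.0]]
force: [2.0, 1.2, 16.0]
width: 0.005
grip_force: 6.6
```

```bash
python3 g.py
```

```text
t15.10 X-6.5 Y-0.3 Z30.1 Fx1.9 Fy1.4 Fz16.0 tau_y-0.473 M_tcp0.025
```

Emit:
{"api": "servo_tool", "payload": {
  "commands": [
    {"slide": [0,-0.4,0.4],"rotation": [0,0,0],"jaw": 255}
  ]
}}

```text
time_s: 15.2
ee_pos: [0.4891, -0.0063, 0.1117]
tool_rot: [[0.076, 0.997, 0.01], [0.997, -0.076, -0.002], [-0.001, 0.01, -1.0]]
force: [4.3, 0.8, 14.1]
width: 0.003
grip_force: 6.3
```

```bash
python3 g.py
```

```text
t15.20 X-9.9 Y-0.6 Z26.7 Fx4.2 Fy1.1 Fz14.1 tau_y-0.692 M_tcp0.315
```

Emit:
{"api": "servo_tool", "payload": {
  "commands": [
    {"slide": [0,-0.3,0.3],"rotation": [0,0,0],"jaw": 255}
  ]
}}

```text
time_s: 15.3
ee_pos: [0.4861, -0.0061, 0.1088]
tool_rot: [[0.076, 0.997, 0.01], [0.997, -0.076, -0.002], [-0.001, 0.01, -1.0]]
force: [3.2, 0.1, 16.9]
width: 0.006
grip_force: 6.8
```

```bash
cat >> g.py <<'E'
    s=state();d=(np.array(s["ee_pos"])-ax)*1000;F=np.array(s["force"]);A=d@fx-12.5,d[2]
    print("phi %.1f MA %.0f"%(np.degrees(np.arctan2(A[1],-A[0])-np.arcsin(4/np.hypot(*A))),A[1]*(F@fx)-A[0]*F[2]))
E
python3 g.py
```

```text
File "g.py", line 9
    s=state();d=(np.array(s["ee_pos"])-ax)*1000;F=np.array(s["force"]);A=d@fx-12.5,d[2]
IndentationError: unexpected indent
```

Emit:
{"api": "servo_tool", "payload": {
  "commands": [
    {"slide": [0,-0.3,0.3],"rotation": [0,0,0],"jaw": 255}
  ]
}}

```text
time_s: 15.4
ee_pos: [0.4837, -0.006, 0.1064]
tool_rot: [[0.076, 0.997, 0.011], [0.997, -0.076, -0.002], [-0.001, 0.011, -1.0]]
force: [1.6, 1.3, 19.6]
width: 0.006
grip_force: 8.1
```

```bash
python3 g.py
```

```text
File "g.py", line 9
    s=state();d=(np.array(s["ee_pos"])-ax)*1000;F=np.array(s["force"]);A=d@fx-12.5,d[2]
IndentationError: unexpected indent
```

```bash
python3 - <<'E'
s=open("g.py").read().split("    s=state();d=(np.array(s[\"ee_pos\"])-ax)*1000;F=np.array(s[\"force\"]);A=")[0]
s=s.replace('    print("t%','    c=(X-3.6,Z);print("phi %.1f N38 %.1f"%(np.degrees(np.arctan2(c[1],-c[0])),(c[1]*Fx-c[0]*Fz)/38))\n    print("t%')
open("g.py","w").write(s)
E
python3 g.py
```

```text
phi 48.5 N38 10.6
t15.40 X-15.3 Y-0.8 Z21.4 Fx1.5 Fy1.4 Fz19.6 tau_y-0.361 M_tcp0.249
```

Emit:
{"api": "servo_tool", "payload": {
  "commands": [
    {"slide": [0,-0.15,0.15],"rotation": [0,0,0],"jaw": 255}
  ]
}}

```text
time_s: 15.5
ee_pos: [0.4824, -0.0059, 0.1051]
tool_rot: [[0.076, 0.997, 0.012], [0.997, -0.076, -0.002], [-0.001, 0.012, -1.0]]
force: [2.5, 1.1, 19.2]
width: 0.007
grip_force: 8.5
```

```bash
python3 g.py
```

```text
phi 44.9 N38 11.5
t15.50 X-16.6 Y-0.8 Z20.1 Fx2.4 Fy1.3 Fz19.2 tau_y-0.464 M_tcp0.340
```

Emit:
{"api": "servo_tool", "payload": {
  "commands": [
    {"slide": [0,0.4,-0.5],"rotation": [0,0,0],"jaw": 255},
    {"slide": [0,1.0,-3.5],"rotation": [0,0,0],"jaw": 255},
    {"slide": [0,3.0,-4.0],"rotation": [0,0,0],"jaw": 255},
    {"slide": [0,3.0,-2.0],"rotation": [0,0,0],"jaw": 255},
    {"slide": [0,0,0],"rotation": [0,0,0],"jaw": 255},
    {"slide": [0,0,0],"rotation": [0,0,0],"jaw": 255}
  ]
}}

```text
time_s: 16.1
ee_pos: [0.5509, -0.0104, 0.199]
tool_rot: [[0.076, 0.997, -0.002], [0.997, -0.076, 0.0], [0.0, -0.002, -1.0]]
force: [-1.0, 1.2, 0.8]
width: -0.0
grip_force: 0.0
```

```bash
python3 - <<'E'
from h import *
import pickle
s=state();W=get_calibration("wrist");f=grab_frame("wrist");pickle.dump((W,f,s),open("w8.pkl","wb"))
print(s["time_s"],s["ee_pos"],s["width"],s["force"])
cv2.imwrite("pics/w8.png",cv2.resize(f[100:300,110:350,::-1],None,fx=3,fy=3,interpolation=cv2.INTER_CUBIC))
E
```

```text
16.1 [ 0.55086522 -0.01042382  0.19900627] -0.00041623539020316024 [-0.99034047  1.15868998  0.76341845]
```

View pics/w8.png

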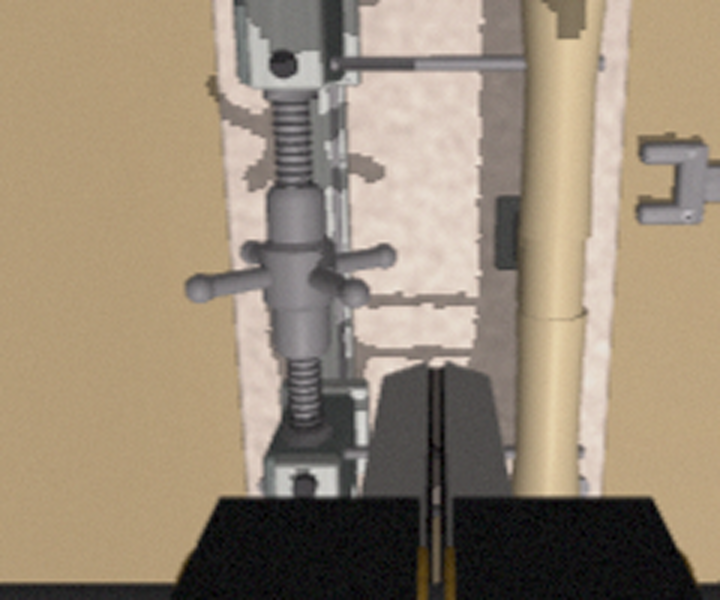

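The picture shows both bones closed against the graft, all in one straight line, with no gap visible at rows 240 and 318. The handle's robot-side arm tip is at (200,288) and the far one at (352,292).

```bash
python3 - <<'E'
from g import *
import pickle
W,f,s=pickle.load(open("w8.pkl","rb"))
for u,v in((200,288),(352,292),(383,256),(250,250)):
    o,d=ray(W,(110+u/3,100+v/3)); t=((ax-o)@fy)/(d@fy);p=(o+t*d-ax)*1000
    print((p@fx).round(1),p[2].round(1),np.hypot(p@fx,p[2]).round(1),np.degrees(np.arctan2(p[2],-p@fx)).round(1))
E
```

```text
-29.1 24.3 37.9 39.9
24.1 29.0 37.7 129.8
31.4 -23.3 39.1 -143.5
-24.5 -33.5 41.5 -53.8
```

```bash
python3 -c "
from plant import *
print(close_job())"
```

```text
the job is handed in; nothing more can be done
None
```

The graft sits straight on its rest and is clamped between the bone halves. I stopped turning when the handle felt like about 11 N at 38 mm (my estimate), against 6.5 N given for the empty handle. I backed the arm clear and handed the job in at about 16 s; no verdict came back.

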